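# Index the turret of punches and lock it

## Task

On the turret stand of punches, push the tab that sticks out of the round plate until the square punch stands at the pointer on the bracket, clicked into its place. Then press the lock plunger on the bracket fully down. Keep off the punches, which are sharp, do not shift or lift the stand, and leave the things lying round it as they are.

Things in the scene. Friction and masses are not known exactly. Their poses are not given: they have to be found in the camera images.
- stand: grey cast stand, loose, 3 to 4 kg; origin: underside, on the turret's axis. Base x -76..100, y -65..65 mm, 12 thick. A round steel plate (radius 65, z 30 to 40 mm) turns on it, with six upright punches. The grey bracket is on its +x side (column x 77..95, head x 51..95, y -13..13, top z 72 mm), with a pointer nose toward the axis and the black lock plunger on top. Yaw 0: +x ahead of the robot.
- turret (a joint): turret angle, rad, counter-clockwise from above positive; 0: square punch at the pointer. Click stations pi/3 apart (-1.05, 0, 1.05, 2.09, 3.14): a sprung roller draws the plate into the nearest; the crest between needs about 3 N at the tab. Stops at -1.3 and 3.5. It starts one to three stations above 0, so the tab must be pushed clockwise seen from above.
- tab (a point): the protruding tab: upright steel fin, 8 mm thick, from 58 to 104 mm from the turret's axis, z 30 to 66 mm above the bench. The point lies on its top edge, 86 mm from the axis. In the stand's frame the tab stands at the angle turret + 2.094 rad from +x.
- square_punch (a point): centre of the top of the square punch, the only square and the thickest one (20x20 mm, top at z 66 mm); the others are four slim round tubes and one thin flat blade. 36 mm from the axis, in the stand's frame at the angle turret from +x.
- pointer (a point): tip of the pointer nose on the bracket's head, 45 mm from the axis along the stand's +x, z 72 mm
- plunger_top (a point): centre of the top of the lock plunger's black round knob, 20 mm in diameter, top at z 96 mm when up and 86 mm when down, on the bracket's head 58 mm from the axis along the stand's +x. Pressed straight down; about 4 N moves it.
- plunger (a joint): travel of the lock plunger, m: 0 up, 0.010 fully down. It stays where it is left (friction).
- punches: the six punches, one body carried by the turret; on a 36 mm radius, 60 deg apart, tops at z 66 mm; origin on the turret's axis at bench level. They must not be touched.
- awl: a wooden-handled awl lying in front of the press, 142x60x27 mm; origin under its middle. To be left alone.
- wax_block: a lump of beeswax behind the stand, 68x73x24 mm; origin under its middle. To be left alone.
- dye_can: a black can standing behind and left of the stand, 64 dia, 85 tall mm; origin under its middle. To be left alone.
- tape_roll: a roll of masking tape lying flat left of the stand, 96 dia, 25 high mm; origin under its middle. To be left alone.
- pliers: red-handled pliers lying near the bench's front edge, 188x73x14 mm; origin under its middle. To be left alone.

How it is judged:
By the outcome, as a careful person would: the job done as asked, in the order asked, and still so for the second after the job is handed in, with the robot touching nothing.
It also fails if it takes over 48 s, if anything falls off the work surface, if the arm or the gripper's body presses on something with over 40 N, if the wrist force passes 120 N, or if a joint passes its speed limit or range.

## Robot

A 6-joint arm with a two-finger parallel gripper is mounted at the origin on a cart in front of the work surface, level with it; the furniture and walls round the work are solid. World frame = base frame: x ahead of the robot, y to its left, z up, the work surface at z = 0. Lengths are in mm, angles in rad, forces in N, time in s.
With the tool pointing down it reaches from about 350 to 925 mm from the base axis. Payload 6.4 kg.
Tool frame: the origin (TCP) lies at the very end of the fingers, on their centre line; the grasp point (between the pads) lies 19 mm behind it; z points along the fingers, y is the line along which they close (so a half turn about z gives the same grasp; the last joint's range is limited). The gripper opens to 85 mm and grips with 20 to 120 N. Pads are 22 mm wide; open, the fingers measure 114 mm over their backs; the gripper's body (76 mm by 85 mm) begins 54 mm behind the grasp point. The pads swing forward as they close: fully open they stand 13 mm farther back than shut.
Start: joints at [1.023, 0.245, 1.558, -0, 1.339, -0.174], TCP at [237.349, 605.128, 231.29] pointing down, gripper open.
Joint ranges: [-3.13, 3.13], [-1.02, 2.26], [0.13, 2.54], [-0.95, 4.09], [0.21, 2.88], [-2.74, 2.74]. Speed limits (rad/s): [2.57, 2.57, 3.14, 3.14, 3.14, 3.14].

## Interface

Orientations are given as a unit quaternion [x, y, z, w].
In Python, from cell import * gives the robot as it stands.
- The arm moves only by the tool move_arm, never from a script. Its argument "rows" is a list of rows, each a list of 3 entries, a list of its own where there are three numbers: the shift along the tool's x, y, z as a fraction of full scale, then the turn, a rotation vector about the tool's x, y, z as a fraction of full scale, then the closure, from 0 (fully open) to 1 (shut). A call has 1 to 20 rows; each row shifts and turns the commanded pose from where the row before left it, along the tool's axes as they then stand; what a row does not reach is not made up. Full scale, the value 1, is 120 mm for a shift and 60 degrees for a turn. A row lasts 1/8 s, in which the tool goes at most 62.5 mm and 10.7 degrees, less where a joint would pass 70% of its speed; a pose out of reach is approached as far as the arm can. A call with a number of a shift or a turn outside -1 to 1 is refused whole. A call with a gripper value outside its range is refused whole. The fingers move at their own pace and stop on an object; "force" is the grip in N (left out, the last holds). Time passes only in rows, so rows that do not move let the fingers close. It gives the time, the measured TCP pose, the force, the opening and the grip force at its end, in the units of the state.
- get_state(): the state, without advancing time (a new reading comes with each control period).
- capture(name): name is "side" or "top" or "wrist"; returns a dict with "color" (400x640x3 uint8, red, green, blue), "fx", "fy", "cx", "cy" (pixels), "origin" and "attitude" of the camera in the world; the wrist camera has in their place "T_tool_cam" (4x4, takes a point from camera to tool coordinates, whose origin is the TCP and whose axes are the flange's). Camera axes: x right, y down, z forward; pixel columns grow to the right and rows downward; lengths in mm; the calibration is good to about 2 mm. A picture is of the moment at which its call begins: read the wrist's pose just before it. There is no depth.
- close_job(): hands the job in; it is judged then, once.
The state is a dict: "t": time; "q": joint angles; "qvel": joint speeds; "joint_torque": joint torques, N m; "tcp_pos": TCP position; "tcp_rot": TCP orientation; "ft_force": force on the tool from outside, world axes, zero at the start; "moment": the same for the moment, N m; "gripper_width": finger opening in mm; "gripper_force": force on a finger pad.
Only numpy, scipy, OpenCV 4.12 (cv2) and the standard library are available. Lean on these libraries where they do the work, as an engineer would, in place of code of your own. Each camera call takes 0.05 s, during which the arm holds its last target. There are 200 camera calls.

## Working session

There is one attempt and no reset: what is moved stays moved. The work goes in short steps, Python scripts to look and compute and a tool call to move; the robot and the scene stay as the last step left them, time stands still between calls to the robot, and variables do not carry over. Pictures are saved under pics/ and viewed, at most 11 in all, crops included, and the job is handed in when it is done.

Besides the shell and the picture viewer there is one more tool, called after "Request:" as name(argument=value, ...), one argument or row to a line, values as JSON. move_arm: Moves the arm, as the interface text tells. Its arguments: {"type":"object","properties":{"rows":{"type":"array","items":{"type":"array"}},"force":{"type":"number"}},"required":["rows"]}

```bash
mkdir -p pics; python3 - <<'E'
from cell import *
import cv2,pickle
d={}
for n in("side","top","wrist"):
    s=get_state();c=capture(n);c["state"]=s;d[n]=c
    cv2.imwrite(f"pics/{n}0.png",c["color"][:,:,::-1])
    print(n,{k:v for k,v in c.items() if k not in("color","state")})
pickle.dump(d,open("c0.pkl","wb"));print(get_state())
E
```

```text
side {'fx': 502.2662454893376, 'fy': 502.2662454893376, 'cx': 317.35598297252733, 'cy': 195.3795089713926, 'origin': array([ 529.16802026, 1362.37614054,  795.02773711]), 'attitude': array([-0.01568424,  0.87091314, -0.49083288,  0.01863859])}
top {'fx': 382.2711071286147, 'fy': 382.2711071286147, 'cx': 321.5960772439164, 'cy': 208.13287524399465, 'origin': array([434.08818531, 194.20506238, 938.0179345 ]), 'attitude': array([-0.69951225,  0.70971346, -0.0570521 ,  0.06111036])}
wrist {'fx': 282.5886966044657, 'fy': 282.5886966044657, 'cx': 321.20398484018835, 'cy': 202.8758679879804, 'T_tool_cam': array([[-6.84518862e-04, -9.53441354e-01, -3.01577712e-01,
         7.60800298e+01],
       [ 9.99999307e-01, -9.41537936e-04,  7.06891816e-04,
        -1.49256301e+00],
       [-9.57926746e-04, -3.01577019e-01,  9.53441338e-01,
        -1.42679087e+02],
       [ 0.00000000e+00,  0.00000000e+00,  0.00000000e+00,
         1.00000000e+00]])}
{'t': 0.15, 'q': array([ 1.02286677e+00,  2.45658063e-01,  1.55871463e+00,  5.27508872e-06,
        1.33871530e+00, -1.74091491e-01]), 'qvel': array([ 0.0015765 , -0.00143974, -0.00389823,  0.00046277,  0.00033361,
        0.00170926]), 'joint_torque': array([ 7.98077017e-04, -4.29984426e+01, -3.26553226e+01, -2.22623444e-04,
        3.53508840e-03,  4.11418705e-05]), 'tcp_pos': array([237.13938802, 604.74551974, 230.44105702]), 'tcp_rot': array([ 1.85833028e-01,  9.82581054e-01, -6.98569763e-04, -2.66493097e-04]), 'ft_force': array([ 1.03452582, -0.75493819, -0.03634955]), 'moment': array([ 0.04018813, -0.02574024, -0.0636042 ]), 'gripper_force': 0.0, 'gripper_width': 85.5322670248454}
```

View pics/top0.png

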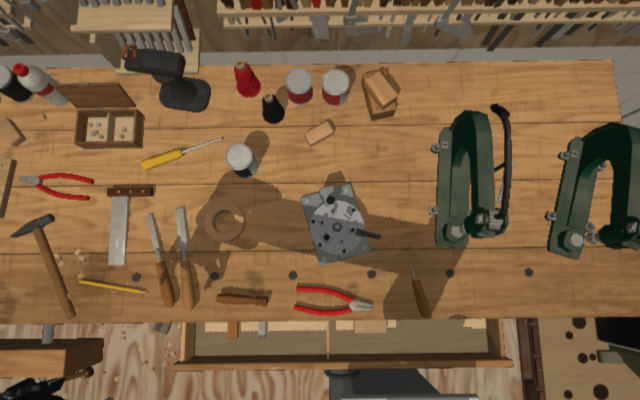

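View pics/side0.png

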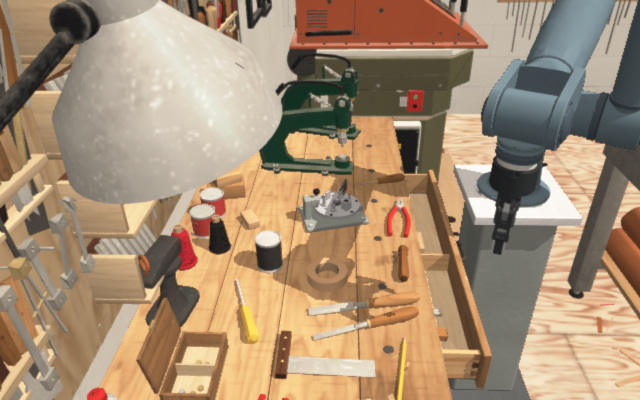

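The top view shows the stand at about (337,222), the bracket at (340,190), and the tab pointing right and slightly down at (370,236). The side view has the stand at about (335,208). I'll enlarge both.

```bash
python3 - <<'E'
import cv2,numpy as np
a=cv2.imread("pics/top0.png")[170:280,285:395]; b=cv2.imread("pics/side0.png")[165:245,285:385]
a=cv2.resize(a,None,fx=5,fy=5,interpolation=cv2.INTER_CUBIC);cv2.imwrite("pics/topz.png",a)
b=cv2.resize(b,None,fx=7,fy=7,interpolation=cv2.INTER_CUBIC);cv2.imwrite("pics/sidez.png",b)
E
```

```text
(no output)
```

View pics/topz.png

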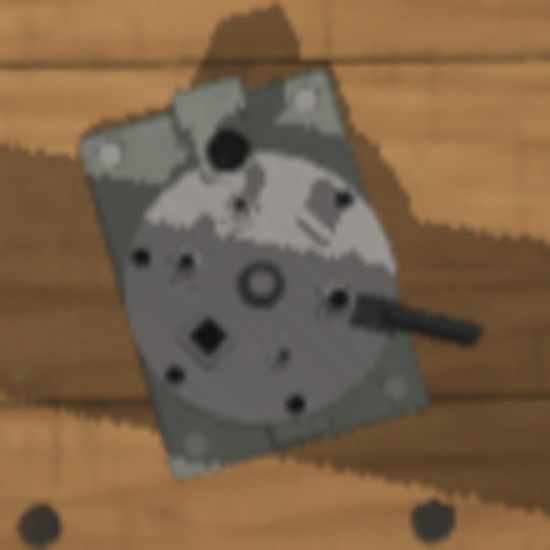

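View pics/sidez.png

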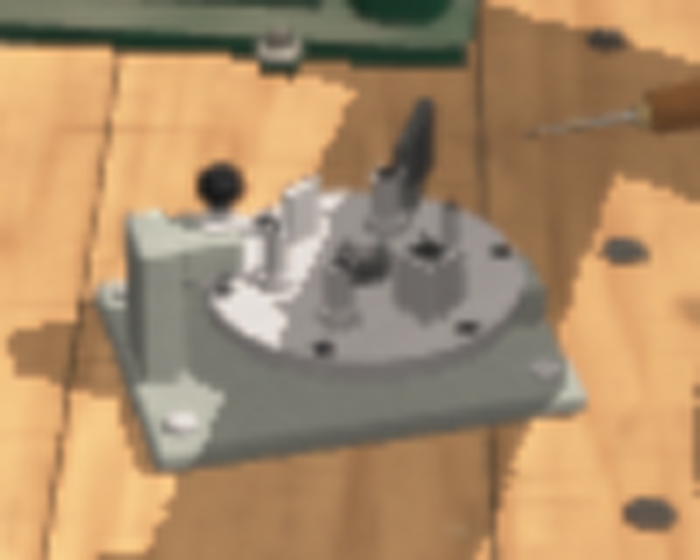

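The top crop (5x) shows the knob at (228,150), the hub at (261,285), the square punch at (208,335) and the tab running from (355,310) to (478,332). The side crop (7x) shows the knob at (219,183), the square punch at (430,250) and the tab's outer top at (427,100). The turret looks to be about +2.09. Next I'll triangulate.

```bash
cat >h.py <<'E'
import numpy as np,pickle
from scipy.spatial.transform import Rotation as R
def cam(c,s=None):
    if "T_tool_cam" in c:
        T=np.eye(4);T[:3,:3]=R.from_quat(s["tcp_rot"]).as_matrix();T[:3,3]=s["tcp_pos"];T=T@c["T_tool_cam"];return T[:3,3],T[:3,:3]
    return np.array(c["origin"]),R.from_quat(c["attitude"]).as_matrix()
def ray(c,uv,s=None):
    o,A=cam(c,s);d=A@[(uv[0]-c["cx"])/c["fx"],(uv[1]-c["cy"])/c["fy"],1];return o,d/np.linalg.norm(d)
def plane(r,z): o,d=r;return o+d*(z-o[2])/d[2]
def tri(*rs):
    M=0;b=0
    for o,d in rs: P=np.eye(3)-np.outer(d,d);M=M+P;b=b+P@o
    p=np.linalg.solve(M,b);return p,[float(np.linalg.norm((np.eye(3)-np.outer(d,d))@(p-o))) for o,d in rs]
E
python3 - <<'E'
from h import *
np.set_printoptions(precision=1,suppress=True)
d=pickle.load(open("c0.pkl","rb"))
T=lambda x,y:ray(d["top"],(285+(x+.5)/5-.5,170+(y+.5)/5-.5))
S=lambda x,y:ray(d["side"],(285+(x+.5)/7-.5,165+(y+.5)/7-.5))
for n,a,b in(("knob",(228,150),(219,183)),("square",(208,335),(430,250)),("tabtip",(475,332),(427,100)),("hub",(261,285),(362,258))): print(n,*tri(T(*a),S(*b)))
C=[plane(T(*p),12) for p in((80,143),(328,72),(428,403),(178,478))]
for c in C: print(c)
f=(C[0]+C[1])/2;r=(C[2]+C[3])/2;e=(f-r)/np.linalg.norm(f-r);print("axis",r+76*e,f-100*e,"yaw",np.arctan2(e[1],e[0]),np.linalg.norm(f-r))
for n,p,z in(("sq",(208,335),66),("tip",(478,332),66),("base",(355,310),66),("hub",(261,285),45),("knob",(228,150),92)): print(n,plane(T(*p),z))
E
```

```text
knob [597.8 178.3  92.4] [1.6292653871388934, 1.6292653871387897]
square [515.8 188.6  69.1] [0.7571267785318929, 0.7571267785321503]
tabtip [516.   66.9  68.1] [1.3494312668448527, 1.3494312668445059]
hub [541.7 163.2  49.1] [1.7650841516687992, 1.7650841516690554]
[616.2 249.9  12. ]
[650.2 126.6  12. ]
[485.9  82.8  12. ]
[451.9 203.7  12. ]
axis [542.2 163.3  12. ] [536.7 161.8  12. ] yaw 0.2675903295598068 170.3138440289518
sq [515.3 188.6  66. ]
tip [514.9  65.3  66. ]
base [525.8 121.1  66. ]
hub [540.4 163.2  45. ]
knob [596.2 178.4  92. ]
```

The axis is at about (540.5,163), yaw is about 0.265, and the turret is at about 2.10, so the tab has to go round by 120° clockwise. I'll move above the counter-clockwise side of the tab with the fingers shut.

Request:
move_arm(
  rows=[
    [[-0.285, -0.229, 0], [0, 0, 0], 1],
    [[-0.285, -0.229, 0], [0, 0, 0], 1],
    [[-0.285, -0.229, 0], [0, 0, 0], 1],
    [[-0.285, -0.229, 0], [0, 0, 0], 1],
    [[-0.285, -0.229, 0], [0, 0, 0], 1],
    [[-0.285, -0.229, 0], [0, 0, 0], 1],
    [[-0.285, -0.229, 0], [0, 0, 0], 1],
    [[-0.285, -0.229, 0], [0, 0, 0], 1],
    [[-0.285, -0.229, 0], [0, 0, 0], 1],
    [[-0.285, -0.229, 0], [0, 0, 0], 1],
    [[-0.285, -0.229, 0], [0, 0, 0], 1],
    [[-0.285, -0.229, 0], [0, 0, 0], 1],
    [[-0.285, -0.229, 0], [0, 0, 0], 1],
    [[-0.285, -0.229, 0], [0, 0, 0], 1],
    [[0, 0, 0], [0, 0, -0.115], 1],
    [[0, 0, 0], [0, 0, 0], 1],
    [[0, 0, 0], [0, 0, 0], 1],
  ],
)

```text
t: 2.28
tcp_pos: [542.3, 72.5, 231.1]
tcp_rot: [0.127, 0.992, 0.0, -0.0]
ft_force: [-0.9, -0.2, -0.2]
gripper_width: -0.2
gripper_force: 0.0
```

```bash
cat >look.py <<'E'
import sys,pickle,cv2
from cell import *
n=sys.argv[1];cams=sys.argv[2:] or["wrist"];d={}
for k in cams:
    s=get_state();c=capture(k);c["state"]=s;d[k]=c;cv2.imwrite(f"pics/{k}_{n}.png",c["color"][:,:,::-1])
pickle.dump(d,open(f"c_{n}.pkl","wb"));print({k:np.round(s[k],3) for k in("t","q","tcp_pos","tcp_rot","ft_force","gripper_width")} if 0 else [ (k,s[k]) for k in("t","q","tcp_pos","tcp_rot","ft_force","gripper_width")])
E
python3 look.py 1 wrist
```

```text
[('t', 2.275), ('q', array([-7.43753981e-02,  4.70629968e-03,  1.82193411e+00,  5.11849801e-05,
        1.31533536e+00, -1.39076636e+00])), ('tcp_pos', array([542.29888088,  72.51654663, 231.10845153])), ('tcp_rot', array([ 1.26866342e-01,  9.91919802e-01,  1.46114860e-05, -1.92596023e-04])), ('ft_force', array([-0.8684739 , -0.24698065, -0.2257004 ])), ('gripper_width', -0.19133048558220558)]
```

View pics/wrist_1.png

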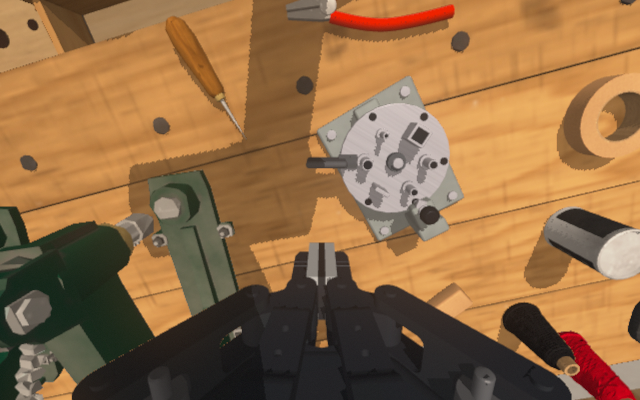

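The wrist view shows the tab running from (308,163) to (345,162), the hub at (397,162), the square punch at (421,135) and the knob at (429,214). The way down beside the tab is clear. I'll cross-check against the top and side rays.

```bash
python3 - <<'E'
from h import *
np.set_printoptions(precision=1,suppress=True)
d=pickle.load(open("c0.pkl","rb"));w=pickle.load(open("c_1.pkl","rb"))["wrist"]
T=lambda x,y:ray(d["top"],(285+(x+.5)/5-.5,170+(y+.5)/5-.5))
S=lambda x,y:ray(d["side"],(285+(x+.5)/7-.5,165+(y+.5)/7-.5))
W=lambda *p:ray(w,p,w["state"])
for n,a,b,c,z in(("knob",(228,150),(219,183),(429,214),92),("square",(208,335),(430,250),(421,135),66),("tabtip",(475,332),(427,100),(308.5,163),66),("hub",(261,285),(362,258),(397,162),45)): print(n,*tri(T(*a),S(*b),W(*c)),plane(W(*c),z))
E
```

```text
knob [597.4 176.9  90.6] [1.72051104511902, 2.385920129039496, 1.762434370486835] [595.2 175.3  92. ]
square [515.7 187.7  68.2] [1.1634829829875526, 0.8409125982965895, 0.797912317529641] [515.9 187.5  66. ]
tabtip [515.5  65.3  66.9] [1.6630968882662784, 1.865436929674995, 1.677596703411138] [514.6  64.   66. ]
hub [541.8 162.4  48.4] [2.005374348465491, 1.6932960184359322, 0.7115041526579731] [542.7 162.4  45. ]
```

Request:
move_arm(
  rows=[
    [[0, 0, 0.3], [0, 0, 0], 1],
    [[0, 0, 0.3], [0, 0, 0], 1],
    [[0, 0, 0.3], [0, 0, 0], 1],
    [[0, 0, 0.3], [0, 0, 0], 1],
    [[0, 0, 0.25], [0, 0, 0], 1],
    [[0, 0, 0.13], [0, 0, 0], 1],
    [[0, 0, 0], [0, 0, 0], 1],
    [[0, 0, 0], [0, 0, 0], 1],
  ],
)

```text
t: 3.32
tcp_pos: [543.7, 72.2, 43.1]
tcp_rot: [0.126, 0.992, 0.0, 0.001]
ft_force: [0.7, 0.5, -0.4]
gripper_width: 0.2
gripper_force: 0.0
```

Request:
move_arm(
  rows=[
    [[0.035, 0, 0], [0, 0, 0], 1],
    [[0.035, 0, 0], [0, 0, 0], 1],
    [[0.051, -0.007, 0], [0, 0, 0.0667], 1],
    [[0.051, -0.007, 0], [0, 0, 0.0667], 1],
    [[0.051, -0.007, 0], [0, 0, 0.0667], 1],
    [[0.051, -0.007, 0], [0, 0, 0.0667], 1],
    [[0.051, -0.007, 0], [0, 0, 0.0667], 1],
    [[0.051, -0.007, 0], [0, 0, 0.0667], 1],
    [[0.051, -0.007, 0], [0, 0, 0.0667], 1],
  ],
)

```text
t: 4.45
tcp_pos: [494.2, 87.8, 42.3]
tcp_rot: [0.364, 0.931, 0.0, 0.001]
ft_force: [0.7, -1.3, 0.5]
gripper_width: -0.1
gripper_force: 0.6
```

```bash
python3 look.py 2 wrist top
```

```text
[('t', 4.5), ('q', array([-4.95144903e-02,  1.67542782e-01,  2.03937594e+00, -2.06813306e-05,
        9.34309496e-01, -8.74495436e-01])), ('tcp_pos', array([493.29052355,  88.28892879,  42.0570015 ])), ('tcp_rot', array([3.64319090e-01, 9.31274163e-01, 5.00197866e-05, 1.75413364e-04])), ('ft_force', array([-0.0267309 ,  0.23889788, -1.28896546])), ('gripper_width', 0.22009479239208277)]
```

View pics/wrist_2.png

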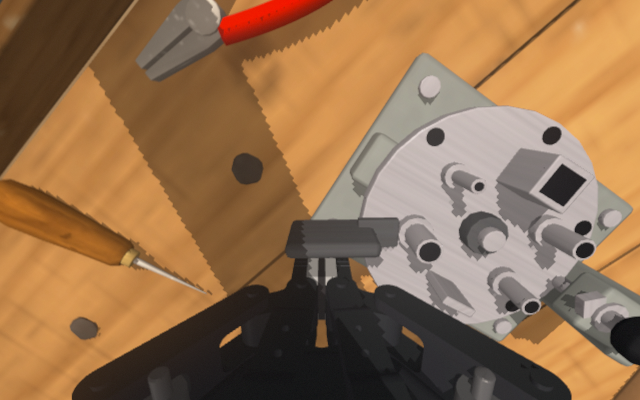

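The tab lies squarely ahead of the fingertips (wrist view, around (335,240)), and the stand looks unmoved. I'll continue the arc.

Request:
move_arm(
  rows=[
    [[0.051, -0.007, 0], [0, 0, 0.0667], 1],
    [[0.051, -0.007, 0], [0, 0, 0.0667], 1],
    [[0.051, -0.007, 0], [0, 0, 0.0667], 1],
    [[0.051, -0.007, 0], [0, 0, 0.0667], 1],
    [[0.051, -0.007, 0], [0, 0, 0.0667], 1],
    [[0.051, -0.007, 0], [0, 0, 0.0667], 1],
    [[0.051, -0.007, 0], [0, 0, 0.0667], 1],
    [[0.051, -0.007, 0], [0, 0, 0.0667], 1],
    [[0.051, -0.007, 0], [0, 0, 0.0667], 1],
    [[0.051, -0.007, 0], [0, 0, 0.0667], 1],
    [[0.051, -0.007, 0], [0, 0, 0.0667], 1],
    [[0.051, -0.007, 0], [0, 0, 0.0667], 1],
    [[0.051, -0.007, 0], [0, 0, 0.0667], 1],
    [[0.038, -0.005, 0], [0, 0, 0.05], 1],
    [[0.038, -0.005, 0], [0, 0, 0.05], 1],
    [[0.038, -0.005, 0], [0, 0, 0.05], 1],
    [[0.038, -0.005, 0], [0, 0, 0.05], 1],
    [[0.038, -0.005, 0], [0, 0, 0.05], 1],
  ],
)

```text
t: 6.8
tcp_pos: [454.8, 177.3, 41.8]
tcp_rot: [0.817, 0.577, -0.0, 0.0]
ft_force: [-0.2, -0.6, 0.5]
gripper_width: 0.3
gripper_force: 0.2
```

```bash
python3 look.py 3 wrist top
```

```text
[('t', 6.85), ('q', array([1.39496853e-01, 1.40480823e-01, 2.07107716e+00, 2.44376330e-04,
       9.29681355e-01, 4.81963563e-01])), ('tcp_pos', array([454.98823541, 177.63913843,  41.86371007])), ('tcp_rot', array([ 8.17297118e-01,  5.76216435e-01,  2.01890933e-04, -6.36940370e-06])), ('ft_force', array([-0.06670614,  0.08218317,  0.72332187])), ('gripper_width', 0.1168224036219549)]
```

View pics/wrist_3.png

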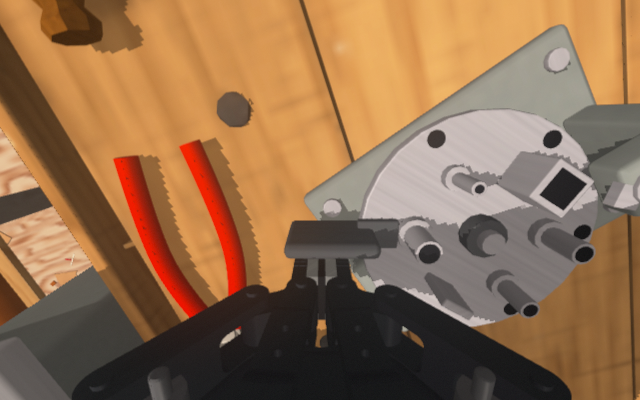

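The tab is still against the fingers and the square punch at (562,187) is one short step from the pointer. I'll ease on through the last part.

Request:
move_arm(
  rows=[
    [[0.025, -0.0035, 0], [0, 0, 0.0333], 1],
    [[0.025, -0.0035, 0], [0, 0, 0.0333], 1],
    [[0.025, -0.0035, 0], [0, 0, 0.0333], 1],
    [[0.025, -0.0035, 0], [0, 0, 0.0333], 1],
    [[0.025, -0.0035, 0], [0, 0, 0.0333], 1],
    [[0.025, -0.0035, 0], [0, 0, 0.0333], 1],
    [[0.025, -0.0035, 0], [0, 0, 0.0333], 1],
    [[0.025, -0.0035, 0], [0, 0, 0.0333], 1],
    [[0.025, -0.0035, 0], [0, 0, 0.0333], 1],
    [[0.025, -0.0035, 0], [0, 0, 0.0333], 1],
    [[0, 0, 0], [0, 0, 0], 1],
    [[0, 0, 0], [0, 0, 0], 1],
  ],
)

```text
t: 8.4
tcp_pos: [465.4, 205.3, 41.7]
tcp_rot: [0.904, 0.427, -0.0, -0.0]
ft_force: [-0.4, -0.0, 1.2]
gripper_width: -0.0
gripper_force: 0.0
```

```bash
python3 look.py 4 wrist top
```

```text
[('t', 8.45), ('q', array([ 1.92178833e-01,  1.84482388e-01,  2.02033821e+00, -2.88635588e-05,
        9.36854768e-01,  8.81450875e-01])), ('tcp_pos', array([465.3867322 , 205.26082218,  41.69011808])), ('tcp_rot', array([ 9.04423126e-01,  4.26636622e-01, -4.29462491e-05,  1.09486057e-06])), ('ft_force', array([-0.55721012, -0.22354589,  0.77032995])), ('gripper_width', -0.31660663261181177)]
```

View pics/wrist_4.png

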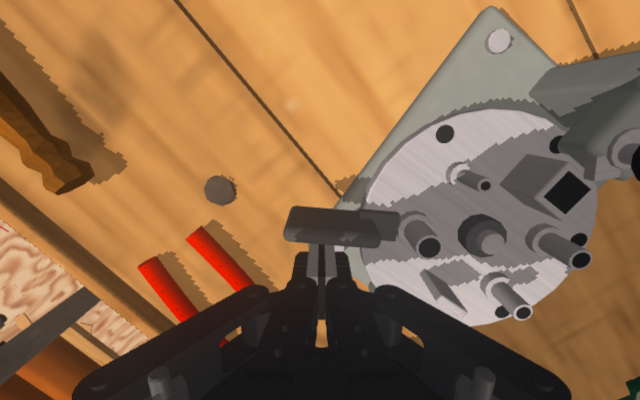

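The tab has jumped a little ahead of the fingers (gap at (325,245)) and the square punch's top is at (567,192). I'll compute the turret angle.

```bash
cat > ang.py <<'E'
from h import *
w=pickle.load(open("c_4.pkl","rb"))["wrist"];W=lambda *p:ray(w,p,w["state"])
ax=np.array([541.3,162.8]);f=lambda p,o=0:np.degrees(np.arctan2(*(p[:2]-ax)[::-1]))-15.2-o
sq=plane(W(567,192),66);print("sq",sq.round(1),f(sq))
for p in((287,223),(400,226)):  t=plane(W(*p),66);print("tab top",t.round(1),f(t,120))
print("hub",plane(W(488,236),45).round(1))
E
python3 ang.py
```

```text
sq [576.3 170.1  66. ] -3.3584441473366997
tab top [473.  236.7  66. ] -2.464262115297416
tab top [511.3 203.2  66. ] -8.642058866331524
hub [543.9 157.8  45. ]
```

Request:
move_arm(
  rows=[
    [[-0.06, 0, 0], [0, 0, 0], 1],
    [[-0.06, 0, 0], [0, 0, 0], 1],
    [[0, 0, -0.3], [0, 0, 0], 1],
    [[0, 0, -0.3], [0, 0, 0], 1],
    [[0, 0, -0.3], [0, 0, 0], 1],
    [[0, 0, -0.3], [0, 0, 0], 1],
    [[0, 0, -0.3], [0, 0, 0], 1],
    [[0, 0, 0], [0, 0, 0], 1],
    [[0, 0, 0], [0, 0, 0], 1],
  ],
)

```text
t: 9.62
tcp_pos: [455.5, 194.0, 220.7]
tcp_rot: [0.905, 0.426, -0.001, -0.0]
ft_force: [-0.9, 0.4, -1.6]
gripper_width: -0.2
gripper_force: 0.0
```

```bash
python3 look.py 5 wrist side; python3 - <<'E'
import cv2,numpy as np
a=cv2.imread("pics/wrist_5.png")
b=cv2.imread("pics/side_5.png")[165:245,285:385];b0=cv2.imread("pics/side0.png")[165:245,285:385]
r=lambda i,w,h:cv2.resize(i,(w,h),interpolation=cv2.INTER_CUBIC)
cv2.imwrite("pics/v5.png",np.hstack([a[:,140:640],np.vstack([r(b0,250,200),r(b,250,200)])]))
E
```

```text
[('t', 9.675), ('q', array([ 1.73231134e-01, -1.13714234e-01,  1.95599960e+00, -4.61197834e-05,
        1.30204046e+00,  8.63465593e-01])), ('tcp_pos', array([455.26572594, 193.96410307, 220.08145042])), ('tcp_rot', array([ 9.04628499e-01,  4.26198792e-01, -1.32400754e-03, -3.39187606e-04])), ('ft_force', array([ 0.33650352, -0.74291406, -0.97826173])), ('gripper_width', -0.32297762736745617)]
```

View pics/v5.png

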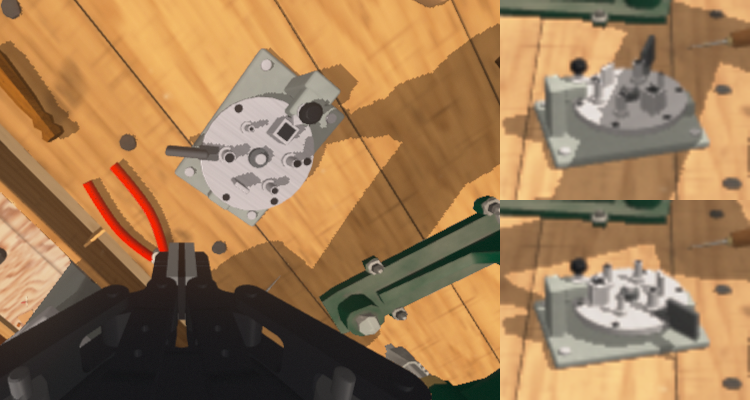

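The square punch at wrist pixel (426,131) stands between the hub (400,157) and the knob (451,112). In the side views the base has not moved. I'll check the numbers.

```bash
python3 - <<'E'
from h import *
import cv2
w=pickle.load(open("c_5.pkl","rb"));w=w["wrist"];W=lambda *p:ray(w,p,w["state"])
k=plane(W(451,112),92);q=plane(W(426,131),66);h=plane(W(400,158),45);t=plane(W(308,150),66)
c=[plane(W(*p),12) for p in((403,50),(315,172))]
print("knob",k,"sq",q,"hub",h,"tab",t,"corners",c)
a=lambda p,o:np.degrees(np.arctan2(*(p-o)[:2][::-1]))
for o in(h,np.array([541.3,162.8,0])):print(a(k,o),a(q,o),a(t,o)-120)
a0=cv2.imread("pics/side0.png")[195:240,300:322];b=cv2.imread("pics/side_5.png")
m=cv2.matchTemplate(b[185:250,290:332],a0,cv2.TM_CCOEFF_NORMED);print(cv2.minMaxLoc(m),"expect 10,10")
E
```

```text
knob [597.23828616 177.35031792  92.        ] sq [576.6175642 170.6332423  66.       ] hub [542.90768682 158.73038831  45.        ] tab [471.32270055 232.76168916  66.        ] corners [array([618.16328951, 245.90922337,  12.        ]), array([454.23029726, 202.80765969,  12.        ])]
18.917373802756426 19.447969618198577 14.037536802972994
14.580321265376249 12.50545342244399 15.00639138112868
(-0.1341838240623474, 0.723671019077301, (13, 1), (10, 10)) expect 10,10
```

The turret is at about 0, clicked in, and the stand has not moved. Next I'll move over the knob at (597.3,177.8).

Request:
move_arm(
  rows=[
    [[0.216, 0.333, 0], [0, 0, 0], 1],
    [[0.216, 0.333, 0], [0, 0, 0], 1],
    [[0.216, 0.333, 0], [0, 0, 0], 1],
    [[0, 0, 0.3], [0, 0, 0], 1],
    [[0, 0, 0.3], [0, 0, 0], 1],
    [[0, 0, 0.23], [0, 0, 0], 1],
    [[0, 0, 0], [0, 0, 0], 1],
    [[0, 0, 0], [0, 0, 0], 1],
  ],
)

```text
t: 10.72
tcp_pos: [598.6, 178.0, 122.7]
tcp_rot: [0.905, 0.426, 0.0, 0.0]
ft_force: [0.6, -0.2, 0.3]
gripper_width: -0.0
gripper_force: 0.0
```

```bash
python3 look.py 6 wrist side
```

```text
[('t', 10.775), ('q', array([1.07769498e-01, 3.01113642e-01, 1.69867314e+00, 8.76219476e-06,
       1.13976280e+00, 7.97752381e-01])), ('tcp_pos', array([599.06997369, 178.07167977, 123.41698365])), ('tcp_rot', array([9.04578656e-01, 4.26305538e-01, 9.66840233e-04, 3.29805133e-04])), ('ft_force', array([ 0.04397852, -0.31726565,  0.97250641])), ('gripper_width', -0.07862445555503945)]
```

View pics/wrist_6.png

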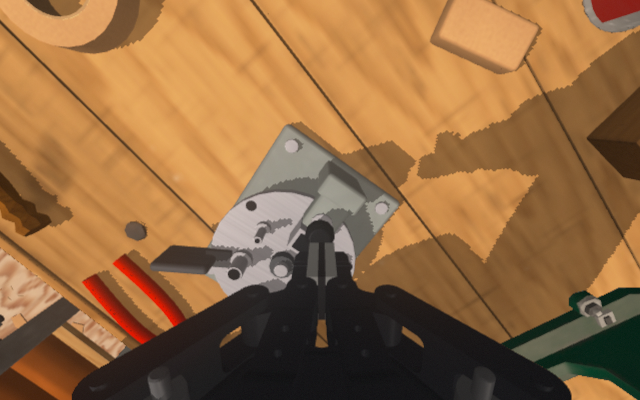

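The knob is at (321,231), lined up with the fingertips. I'll press it slowly.

Request:
move_arm(
  rows=[
    [[0, 0, 0.1], [0, 0, 0], 1],
    [[0, 0, 0.1], [0, 0, 0], 1],
    [[0, 0, 0.02], [0, 0, 0], 1],
    [[0, 0, 0.02], [0, 0, 0], 1],
    [[0, 0, 0.02], [0, 0, 0], 1],
    [[0, 0, 0.02], [0, 0, 0], 1],
    [[0, 0, 0.02], [0, 0, 0], 1],
    [[0, 0, 0], [0, 0, 0], 1],
    [[0, 0, 0], [0, 0, 0], 1],
  ],
)

```text
t: 11.95
tcp_pos: [598.4, 178.0, 86.0]
tcp_rot: [0.905, 0.426, 0.0, 0.0]
ft_force: [-1.5, 0.4, 3.2]
gripper_width: 0.2
gripper_force: 1.2
```

Request:
move_arm(
  rows=[
    [[0, 0, 0.008], [0, 0, 0], 1],
    [[0, 0, 0], [0, 0, 0], 1],
  ],
)

```text
t: 12.2
tcp_pos: [598.5, 178.0, 85.9]
tcp_rot: [0.905, 0.426, 0.0, 0.0]
ft_force: [-4.3, -0.7, 7.5]
gripper_width: 0.3
gripper_force: 3.5
```

Request:
move_arm(
  rows=[
    [[0, 0, 0.008], [0, 0, 0], 1],
    [[0, 0, 0], [0, 0, 0], 1],
  ],
)

```text
t: 12.45
tcp_pos: [598.6, 178.1, 85.8]
tcp_rot: [0.905, 0.426, 0.0, 0.0]
ft_force: [-6.2, 0.1, 11.3]
gripper_width: 0.1
gripper_force: 5.8
```

The knob has bottomed: z holds at about 86 while the force rises. I'll retreat straight up.

Request:
move_arm(
  rows=[
    [[0, 0, -0.05], [0, 0, 0], 1],
    [[0, 0, -0.2], [0, 0, 0], 1],
    [[0, 0, -0.3], [0, 0, 0], 1],
    [[0, 0, -0.3], [0, 0, 0], 1],
    [[-0.3, -0.3, -0.1], [0, 0, 0], 1],
    [[-0.3, -0.3, 0], [0, 0, 0], 1],
    [[-0.3, -0.3, 0], [0, 0, 0], 1],
    [[0, 0, 0], [0, 0, 0], 1],
    [[0, 0, 0], [0, 0, 0], 1],
  ],
)

```text
t: 13.58
tcp_pos: [446.9, 163.4, 198.6]
tcp_rot: [0.905, 0.426, 0.001, 0.0]
ft_force: [-0.5, -0.1, -0.6]
gripper_width: 0.2
gripper_force: 0.0
```

```bash
python3 look.py 7 wrist side; python3 - <<'E'
import cv2,numpy as np
a=cv2.imread("pics/wrist_7.png")
r=lambda n:cv2.resize(cv2.imread(n)[165:245,285:385],(250,200),interpolation=cv2.INTER_CUBIC)
cv2.imwrite("pics/v7.png",np.hstack([a[:,140:640],np.vstack([r("pics/side_5.png"),r("pics/side_7.png")])]))
E
```

```text
[('t', 13.625), ('q', array([ 1.11638560e-01, -1.41831051e-01,  2.02182400e+00, -4.32291580e-05,
        1.25981278e+00,  8.01893683e-01])), ('tcp_pos', array([447.37111854, 163.4472047 , 198.74231745])), ('tcp_rot', array([9.04633198e-01, 4.26190073e-01, 8.39005149e-04, 3.07845868e-04])), ('ft_force', array([0.50178669, 0.2805982 , 0.69163362])), ('gripper_width', -0.019220968396261594)]
```

View pics/v7.png

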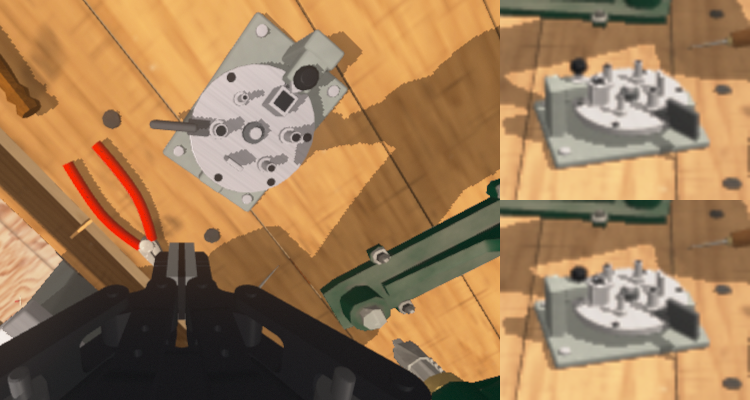

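The knob is visibly lower in the side view, (578,66) before and (578,73) after. The square punch stands at the pointer, and the stand and loose items have not moved. I'll hand in.

```bash
python3 -c "
from cell import *
print(close_job())"
```

```text
the job is handed in; nothing more can be done
None
```

I handed the job in at about 13.6 s: the square punch is clicked in at the pointer, the lock plunger is pressed fully down, and the camera views show the stand and the things round it where they were.

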